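# Take the end stop out of the sloping T-slot rail and weigh it

## Robot

A 6-joint arm with a two-finger parallel gripper is mounted at the origin on the work surface. World frame = base frame: x ahead of the robot, y to its left, z up, the work surface at z = 0. Lengths are in mm, angles in rad, forces in N, time in s.
With the tool pointing down it reaches from about 300 to 775 mm from the base axis. Payload 14.6 kg.
Tool frame: the origin (TCP) lies at the very end of the fingers, on their centre line; the grasp point (between the pads) lies 19 mm behind it; z points along the fingers, y is the line along which they close (so a half turn about z gives the same grasp; the last joint's range is limited). The gripper opens to 85 mm and grips with 20 to 120 N. Pads are 22 mm wide; open, the fingers measure 114 mm over their backs; the gripper's body (76 mm by 85 mm) begins 54 mm behind the grasp point. The pads swing forward as they close: fully open they stand 13 mm farther back than shut.
Start: joints at [-1.298, 0.3, 1.521, -0, 1.321, -0.067], TCP at [183.307, -518.544, 191.781] pointing down, gripper open.
Joint ranges: [-3.03, 3.03], [-0.79, 2.21], [0.23, 2.52], [-1.04, 4.18], [0, 3.07], [-2.55, 2.55]. Speed limits (rad/s): [2.22, 2.22, 2.57, 3.14, 3.14, 3.14].

## Interface

Orientations are given as a unit quaternion [x, y, z, w].
In Python, from rig import * gives the robot as it stands. The module is installed in compiled form; this text tells all that it offers.
- The arm moves only by the shell command python3 -m creep 'ROWS' [FORCE]. ROWS is JSON, a list of rows, each a list of 7 numbers: the shift along the tool's x, y, z in mm, then the turn, a rotation vector about the tool's x, y, z in rad, then the opening in per cent of the stroke, from 0 (shut) to 100 (fully open). A call has 1 to 20 rows; each row is the pose to reach, as a shift and turn from the pose commanded when the call began, along the tool's axes at that moment; what a row does not reach only later rows make up. A row lasts 1/12 s, in which the tool goes at most 41.7 mm and 7.16 degrees, less where a joint would pass 70% of its speed; a pose out of reach is approached as far as the arm can. A call with a gripper value outside its range is refused whole. The fingers move at their own pace and stop on an object; FORCE is the grip in N (left out, the last holds). Time passes only in rows, so rows that repeat a pose let the fingers close. It gives the time, the measured TCP pose, the force, the opening and the grip force at its end, in the units of the state.
- observe(): the state, without advancing time (a new reading comes with each control period).
- capture(name): name is "scene" or "top" or "wrist"; returns the picture (400x640x3 uint8, red, green, blue); there is no depth.
- camera_info(name): a dict with "fovy" (degrees; the focal length in pixels is half the picture's height over the tangent of half this angle, whatever the lens; pixels are square), "cx", "cy" (the principal point, pixels), "R" (3x3) and "t" (3): a world point X has camera coordinates R X + t; the wrist camera has in their place "mount" (4x4, takes a point from camera to tool coordinates, whose origin is the TCP and whose axes are the flange's). Camera axes: x right, y down, z forward; pixel columns grow to the right and rows downward; lengths in mm; the calibration is good to about 2 mm. A picture is of the moment at which its call begins: read the wrist's pose just before it. camera_info takes no time and is no camera call.
- close_job(): hands the job in; it is judged then, once.
Trained networks look in the newest picture that a camera, given by its name, has taken for a name from the list of things; names that differ only in an ending like _2 or _b are one class to them, and where a whole thing is asked for, a point or a joint stands for the part that bears it (a point fixed in the world has none). Each returns a list of dicts, best first, with "conf" (0 to 1); they miss things now and then, are a little off and sometimes report something else, mostly with a low value. They report only what shows in the picture. A call takes as long as a camera call. They do not tell look-alikes from the thing itself.
- find_in(name, camera): "box" ([centre column, centre row, width, height] in pixels, round what is visible of it).
- trace(name, camera): "mask" (400x640 bool, what is visible of it) and "box" ([centre column, centre row, width, height] in pixels, round what is visible of it).
The state is a dict: "t": time; "joint_positions": joint angles; "joint_velocities": joint speeds; "tau": joint torques, N m; "ee_pos": TCP position; "tool_rot": TCP orientation; "wrist_force": force on the tool from outside, world axes, zero at the start; "torque": the same for the moment, N m; "width": opening from 0.0 (shut) to 1.0 (fully open); "gripper_force": force on a finger pad.
Only numpy, scipy, OpenCV 4.12 (cv2) and the standard library are available. Lean on these libraries where they do the work, as an engineer would, in place of code of your own. Each camera call takes 0.05 s, during which the arm holds its last target. There are 200 camera calls.

## Task

Slide the brass-coloured stop along the sloping T-slot rail, under the red bridge, all the way to the open end of the slot, lift it out there and set it gently, standing level on its foot, in the middle of the balance's round pan, then let go. Leave the weight, the jar and the screwdriver where they are.

Things in the scene. Friction and masses are not known exactly. Their poses are not given: they have to be found in the camera images.
- stop: brass-coloured stop, about 0.22 kg: block 26 (x) by 100 (y) by 30 mm (z); origin mid-underside of the block, z up through it. Starts in the slot with its axes along the rail's, block resting on the rail's face, at rail y -0.195 to -0.155, before the bridge. Grip across its 26 mm. Slides with light friction, 2 mm side play, 1 mm up and down; stays where left
- foot (a point): centre of the underside of the stop's T-shaped foot, 14 mm below the stop's origin. Neck 14 wide (x) by 40 mm long (y), from stop z 0 to -8 mm; head 28 wide by 40 long by 6 mm thick, z -8 to -14 mm
- rail: dark steel T-slot rail, fixed, 64 wide, 289 mm long, face leaning 30 degrees from level towards the robot, 90 mm above the table along its middle. Origin on the face at the centre of the slot's open end; y along the slot towards that end, x across and uphill, z square out of the face. Slot neck 18 wide, 7 mm deep; channel below 32 wide, down to 15 mm. Shut at y -0.252
- exit (a point): centre of the open end, same point and axes as the rail's. Here, y -0.023 to +0.023, the lips are cut away (gap 32 wide by 46 mm long, thin yellow lines beside it). End wall at y +0.023, its top 1 mm below the face: the stop is at y +0.003 when its foot touches it. Within 3 mm of y 0 the stop lifts straight out along z; the block's front then overhangs the rail's end
- bridge (a point): on the face under the middle of the fixed red bridge across the rail, at rail y -0.075; axes as the rail's. The bridge is 20 mm wide along y; legs at x 27 to 32 mm either side, crossbar 35 to 41 mm above the face. The stop passes under it; fingers beside the stop cannot, so it must be let go and taken again on the other side
- lamp (a point): middle of the underside of the fixed white light bar that runs above and parallel to the rail: 310 mm long, section 30 (level) by 18 mm, underside 219 mm above the table, near edge 12 mm farther out than the middle of the face. Only a tool leaning back towards the robot, about square to the face, has room. Posts at its ends stand 98 mm behind the middle of the face
- pan (a point): centre of the top of the balance's round steel pan, level, 130 mm across, 70 mm above the table; the stop set on it has its origin 14 mm higher
- balance: white laboratory balance, fixed, 290 (x) by 200 (y) mm, casing 56 mm high; origin at the middle of its footprint on the table; the pan is centred at x +45 mm
- weight: bystander: steel calibration weight, 38 mm across and 59 mm tall, loose, origin under its centre
- jar: bystander: small amber jar, 50 mm across and 65 mm tall, loose, origin under its centre
- driver: bystander: red-handled screwdriver, 170 mm long, lying loose on the table along its x
Not all that is in view belongs to the job. Of the things like the stop, leave any that is orange or turquoise; of the rest the smaller one is meant.

How it is judged:
By the outcome, as a careful person would: the job done as asked, in the order asked, and still so for the second after the job is handed in, with the robot touching nothing.
It also fails if it takes over 58 s, if anything falls off the work surface, if the arm or the gripper's body presses on something with over 40 N, if the wrist force passes 120 N, or if a joint passes its speed limit or range.

## Working session

There is one attempt and no reset: what is moved stays moved. The work goes in short steps, Python scripts to look and compute and a shell command to move; the robot and the scene stay as the last step left them, time stands still between calls to the robot, and variables do not carry over. Pictures are saved under pics/ and viewed, at most 10 in all, crops included, and the job is handed in when it is done.

```bash
mkdir -p pics; ls; cat > h.py <<'E'
from rig import *
import numpy as np, cv2
from scipy.spatial.transform import Rotation as R
def K(i): 
    f=200/np.tan(np.radians(i["fovy"]/2)); return np.array([[f,0,i["cx"]],[0,f,i["cy"]],[0,0,1]])
def proj(i,X):
    c=(np.array(i["R"])@np.atleast_2d(X).T).T+np.array(i["t"]); p=c@K(i).T; return p[:,:2]/p[:,2:]
E
python3 - <<'E'
from h import *
s=observe(); print({k:np.round(v,3) for k,v in s.items()})
for n in ("scene","top"):
    im=capture(n); cv2.imwrite(f"pics/{n}0.png",im[:,:,::-1])
    i=camera_info(n); print(n,{k:np.round(v,3) for k,v in i.items()})
    for o in ("stop","rail","bridge","lamp","pan","balance","weight","jar","driver"):
        try: print(o,[(np.round(d["box"]).tolist(),round(d["conf"],2)) for d in find_in(o,n)])
        except Exception as e: print(o,e)
print(camera_info("wrist"))
E
```

```text
pics
{'t': np.float64(0.0), 'joint_positions': array([-1.298,  0.3  ,  1.522, -0.   ,  1.321, -0.067]), 'joint_velocities': array([ 0.   ,  0.001, -0.001,  0.001, -0.   , -0.001]), 'tau': array([ 0.0000e+00, -5.4351e+01, -3.6180e+01, -0.0000e+00,  4.0000e-03,
       -0.0000e+00]), 'ee_pos': array([ 183.235, -518.281,  191.205]), 'tool_rot': array([ 0.986,  0.169, -0.   , -0.001]), 'wrist_force': array([ 0.249, -0.479,  0.137]), 'torque': array([ 0.028,  0.011, -0.006]), 'gripper_force': np.float64(0.0), 'width': np.float64(1.003)}
scene {'fovy': np.float64(47.219), 'cx': np.float64(315.485), 'cy': np.float64(193.194), 'R': array([[-0.862,  0.507,  0.015],
       [ 0.297,  0.528, -0.795],
       [-0.411, -0.681, -0.606]]), 't': array([ 511.016,   13.859, 1547.784])}
stop [([387.0, 239.0, 45.0, 23.0], 0.88), ([353.0, 206.0, 29.0, 28.0], 0.87), ([240.0, 188.0, 44.0, 21.0], 0.86), ([302.0, 194.0, 14.0, 21.0], 0.49)]
rail [([309.0, 218.0, 50.0, 68.0], 0.55)]
bridge [([308.0, 216.0, 53.0, 72.0], 0.56), ([404.0, 303.0, 142.0, 108.0], 0.31)]
lamp [([302.0, 211.0, 82.0, 133.0], 0.98)]
pan [([
[... 706 characters left out ...]
0, 119.0, 83.0], 0.6)]
pan [([220.0, 228.0, 69.0, 99.0], 0.74), ([360.0, 210.0, 39.0, 22.0], 0.3)]
balance [([244.0, 140.0, 17.0, 14.0], 0.7)]
weight [([244.0, 142.0, 18.0, 13.0], 0.62)]
jar [([384.0, 268.0, 24.0, 18.0], 0.8)]
driver [([437.0, 236.0, 38.0, 36.0], 0.56)]
{'fovy': 64.8433698515408, 'cx': 318.62294324808755, 'cy': 201.62297773878402, 'mount': array([[ 9.32453353e-04, -9.47226901e-01, -3.20562520e-01,
         8.30952113e+01],
       [ 9.99999510e-01,  9.89418936e-04, -1.48218674e-05,
        -1.23979355e+00],
       [ 3.31210299e-04, -3.20562350e-01,  9.47227359e-01,
        -1.82695387e+02],
       [ 0.00000000e+00,  0.00000000e+00,  0.00000000e+00,
         1.00000000e+00]])}
```

```bash
python3 - <<'E'
import cv2
a=cv2.imread("pics/scene0.png")[120:370,190:490];b=cv2.imread("pics/top0.png")[110:310,170:490]
cv2.imwrite("pics/sc.png",cv2.resize(a,None,fx=2.4,fy=2.4,interpolation=2));cv2.imwrite("pics/tp.png",cv2.resize(b,None,fx=2.5,fy=2.5,interpolation=2))
E
```

```text
(no output)
```

View pics/sc.png

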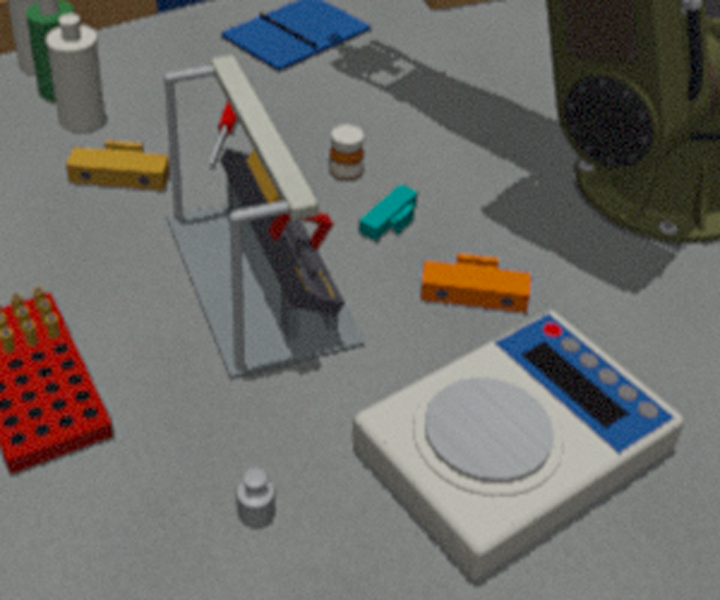

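View pics/tp.png

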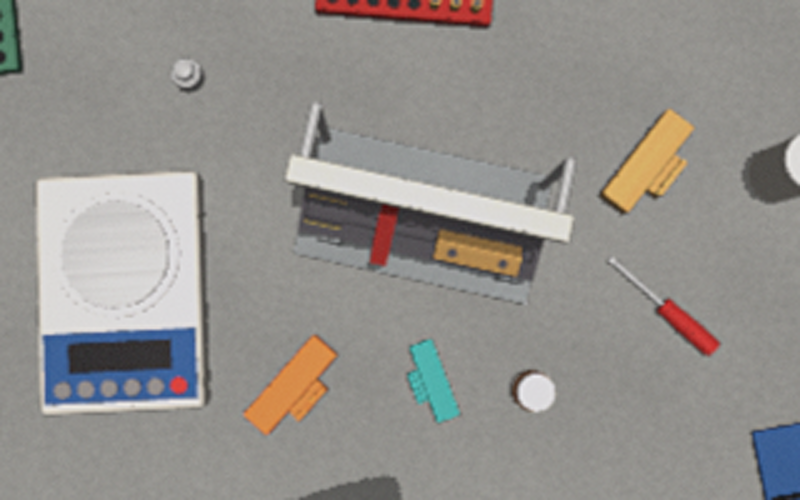

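The top view shows the stop gripped by the rail at about (362,211), right of the red bridge (crop 383,235). The open end, with its yellow lines, is at left (crop 322,212) and the pan is at (216,211). The decoys are orange, turquoise and a larger brass one on the table. Next I fit the rail pose.

```bash
cat >> h.py <<'E'
def rail(p):
    x,y,a=p; c,s=np.cos(a),np.sin(a); t=np.pi/6
    Y=np.array([-s,c,0]);u=np.array([c,s,0]); X=u*np.cos(t)+np.array([0,0,np.sin(t)]); Z=np.cross(X,Y)
    return np.array([x,y,90.]),np.c_[X,Y,Z],u
def pt(p,v):
    o,M,u=rail(p); return o+M@np.array(v,float)
E
python3 - <<'E'
from h import *
from scipy.optimize import least_squares
it,isc=camera_info("top"),camera_info("scene")
T=lambda x,y:(x/2.5+170,y/2.5+110)
S=lambda x,y:(x/2.4+190,y/2.4+120)
# lamp corners: unknown lamp centre y q[3]
def lamp(q,du,dy,z):
    o,M,u=rail(q[:3]); P=o+u*(27+du)+M[:,1]*(q[3]+dy); P[2]=z; return P
obs=[]
L=[(it,T(292,157),15,155,237),(it,T(288,182),-15,155,237),(it,T(574,216),15,-155,237),(it,T(570,241),-15,-155,237)]
B=[(it,T(371,264),(-32,-65,41)),(it,T(386,266),(-32,-85,41))]
C=[(it,T(322,205-5),None)]
f=lambda q: np.concatenate([proj(i,lamp(q,a,b,z))[0]-p for i,p,a,b,z in L]+[proj(i,pt(q[:3],v))[0]-p for i,p,v in B])
r=least_squares(f,[500,0,0.2,-100],loss="soft_l1"); q=r.x
print(q,np.round(f(q),1))
for n,i in(("scene",isc),("top",it)):
    im=cv2.imread(f"pics/{n}0.png"); 
    for v in [(x,y,z) for x in(-32,32) for y in(23,-252) for z in (0,)]+[(x,y,0) for x in(-16,16) for y in(-23,23)]+[(-32,-75,41),(32,-75,41)]:
        c=proj(i,pt(q[:3],v))[0]; cv2.circle(im,tuple(np.round(c).astype(int)),1,(0,255,0),-1)
    globals()[n]=im
# pan: ellipse center in both
def tri(a,b):
    A=[];
    for i,p in((it,a),(isc,b)):
        P=K(i)@np.c_[np.array(i["R"]),np.array(i["t"])]; A+= [p[0]*P[2]-P[0],p[1]*P[2]-P[1]]
    v=np.linalg.svd(np.array(A))[2][3]; return v[:3]/v[3]
print("pan tri",tri(T(116,254),S(489,428)))
def plane(i,p,z):
    d=np.array(i["R"]).T@np.linalg.inv(K(i))@np.array([*p,1]); o=-np.array(i["R"]).T@np.array(i["t"]); return o+d*(z-o[2])/d[2]
print("pan top",plane(it,T(116,254),70),"scene",plane(isc,S(489,428),70))
print("jar",plane(it,T(535,392),65),"weight",plane(it,T(187,73),59))
# stop top face center guess
print("stop at y", [ (y,proj(it,pt(q[:3],(0,y,30)))[0]) for y in(-195,-155)])
a=scene[120:270,250:400];b=top[160:250,270:420]
cv2.imwrite("pics/fit.png",np.vstack([cv2.resize(a,(450,450)),cv2.resize(b,(450,270))])[:600] if 0 else np.hstack([cv2.resize(a,(400,400)),cv2.resize(b,(400,240)) if 0 else cv2.copyMakeBorder(cv2.resize(b,(400,240)),0,160,0,0,0)]))
E
```

```text
[ 5.76754805e+02  4.06517744e+00 -1.84689225e-01 -1.16641905e+02] [-0.3 -0.7 -1.1  0.3  1.  -0.4  0.4  0.6 -0.4 -0.2  0.3  0.4]
pan tri [523.91766727 258.09664702  61.21097975]
pan top [523.67665997 255.88493957  70.        ] scene [529.17196617 263.51595752  70.        ]
jar [ 370.51563398 -251.00449641   65.        ] weight [748.97575229 180.55996011  59.        ]
stop at y [(-195, array([364.10727107, 213.34164089])), (-155, array([350.62567572, 210.50863217]))]
```

View pics/fit.png

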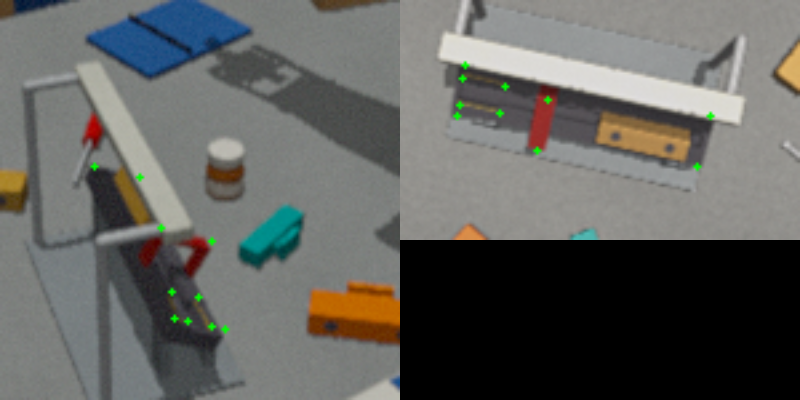

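The fit matches the yellow lines and rail corners closely in the top view. In the scene view the lamp-side corners are within a few pixels. Next is the hover move.

```bash
cat >> h.py <<'E'
q0=np.array([576.75,4.07,-0.1847])
def grasp(p): 
    o,M,u=rail(p); return R.from_matrix(np.c_[M[:,1],M[:,0],-M[:,2]])
def go(P,rot=None):
    s=observe(); r=R.from_quat(s["tool_rot"]); rot=rot or r
    print("shift",np.round(r.inv().apply(np.array(P)-s["ee_pos"]),1),"turn",np.round((r.inv()*rot).as_rotvec(),4))
def st(p):
    s=observe(); o,M,u=rail(p); print("t",round(s["t"],2),"w",np.round(s["width"],3),"rail xyz",np.round(M.T@(s["ee_pos"]-o),1),"rot err",np.round((R.from_quat(s["tool_rot"]).inv()*grasp(p)).as_rotvec(),4),"F",np.round(s["wrist_force"],1),"q",np.round(s["joint_positions"],2))
E
python3 -c "
from h import *
go(pt(q0,(0,-160,150)),grasp(q0)); print(grasp(q0).as_matrix())"
```

```text
shift [ 400.1 -260.7  -28.1] turn [-0.4745  0.2737 -1.0214]
[[ 1.83651644e-01  8.51295516e-01  4.91495695e-01]
 [ 9.82991390e-01 -1.59046989e-01 -9.18258222e-02]
 [-2.77555756e-17  5.00000000e-01 -8.66025404e-01]]
```

```bash
python3 -m creep '[[400.1,-260.7,-28.1,-0.4745,0.2737,-1.0214,100],[400.1,-260.7,-28.1,-0.4745,0.2737,-1.0214,100],[400.1,-260.7,-28.1,-0.4745,0.2737,-1.0214,100],[400.1,-260.7,-28.1,-0.4745,0.2737,-1.0214,100],[400.1,-260.7,-28.1,-0.4745,0.2737,-1.0214,100],[400.1,-260.7,-28.1,-0.4745,0.2737,-1.0214,100],[400.1,-260.7,-28.1,-0.4745,0.2737,-1.0214,100],[400.1,-260.7,-28.1,-0.4745,0.2737,-1.0214,100],[400.1,-260.7,-28.1,-0.4745,0.2737,-1.0214,100],[400.1,-260.7,-28.1,-0.4745,0.2737,-1.0214,100],[400.1,-260.7,-28.1,-0.4745,0.2737,-1.0214,100],[400.1,-260.7,-28.1,-0.4745,0.2737,-1.0214,100],[400.1,-260.7,-28.1,-0.4745,0.2737,-1.0214,100],[400.1,-260.7,-28.1,-0.4745,0.2737,-1.0214,100],[400.1,-260.7,-28.1,-0.4745,0.2737,-1.0214,100],[400.1,-260.7,-28.1,-0.4745,0.2737,-1.0214,100],[400.1,-260.7,-28.1,-0.4745,0.2737,-1.0214,100],[400.1,-260.7,-28.1,-0.4745,0.2737,-1.0214,100]]' 40
python3 - <<'E'
from h import *
st(q0)
s=observe(); im=capture("wrist"); i=camera_info("wrist")
np.savez("w1.npz",p=s["ee_pos"],r=s["tool_rot"],im=im)
Tw=np.eye(4);Tw[:3,:3]=R.from_quat(s["tool_rot"]).as_matrix();Tw[:3,3]=s["ee_pos"]
C=np.linalg.inv(Tw@i["mount"]); i["R"]=C[:3,:3]; i["t"]=C[:3,3]
im=im[:,:,::-1].copy()
for v in [(x,y,0) for x in(-32,32) for y in(23,-252)]+[(-9,-120,0),(9,-120,0),(-32,-65,41),(-32,-85,41),(32,-65,41),(32,-85,41)]+[(x,y,30) for x in (-13,13) for y in (-225,-125)]+[(x,y,0) for x in(-16,16) for y in(-23,23)]:
    c=proj(i,pt(q0,v))[0]; cv2.circle(im,tuple(np.round(c).astype(int)),2,(0,255,0),-1)
cv2.imwrite("pics/w1.png",im)
print(find_in("stop","wrist"))
E
```

```text
t: 2.5
ee_pos: [473.3, -140.2, 219.9]
tool_rot: [0.744, 0.617, 0.165, 0.199]
wrist_force: [-0.1, -0.3, -0.5]
width: 1.004
gripper_force: 0.0
t 2.5 w 1.004 rail xyz [  -0.2 -160.8  150.1] rot err [-0.0001  0.0008 -0.0013] F [-0.1 -0.3 -0.5] q [-0.43 -0.15  2.03  0.18  0.76 -0.34]
[{'box': [319.7, 200.8, 28.0, 99.3], 'conf': 0.96}, {'box': [144.4, 188.1, 106.0, 87.2], 'conf': 0.88}, {'box': [73.3, 29.5, 146.7, 59.0], 'conf': 0.87}, {'box': [373.9, 280.1, 75.2, 48.5], 'conf': 0.86}]
```

View pics/w1.png

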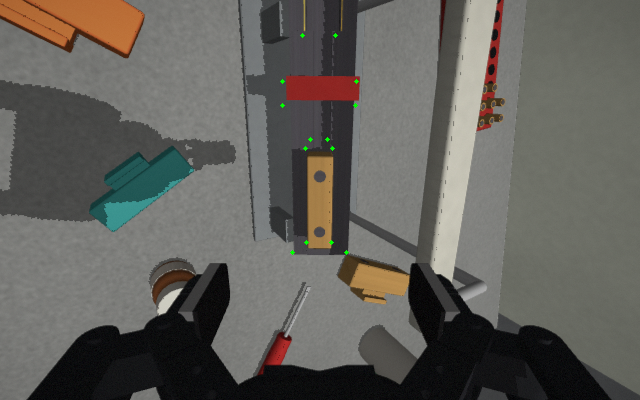

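The wrist view shows the stop at (320,201) in the slot, the bridge at (323,89), and the model points about 3–4 px left of the real edges. I refine the fit from here.

```bash
cat >> h.py <<'E'
def wcam(s):
    i=camera_info("wrist"); Tw=np.eye(4);Tw[:3,:3]=R.from_quat(s["tool_rot"]).as_matrix();Tw[:3,3]=s["ee_pos"]
    C=np.linalg.inv(Tw@i["mount"]); i["R"]=C[:3,:3]; i["t"]=C[:3,3]; return i
E
python3 - <<'E'
from h import *
from scipy.optimize import least_squares
d=np.load("w1.npz"); im=d["im"]; i=wcam(dict(ee_pos=d["p"],tool_rot=d["r"]))
h=cv2.cvtColor(im,cv2.COLOR_RGB2HSV)
red=((h[...,0]<6)|(h[...,0]>174))&(h[...,1]>150)&(h[...,2]>60); red[:,:270]=0;red[:,380:]=0;red[:60]=0;red[120:]=0
br=(h[...,0]>10)&(h[...,0]<28)&(h[...,1]>90)&(h[...,2]>90); br[:,:300]=0;br[:,337:]=0;br[:140]=0;br[255:]=0
def quad(m):
    n,l,s,_=cv2.connectedComponentsWithStats(m.astype(np.uint8)); k=1+np.argmax(s[1:,4]); print(s[k])
    ys,xs=np.nonzero(l==k); return cv2.boxPoints(cv2.minAreaRect(np.c_[xs,ys].astype(np.float32)))
qb,qs=quad(red),quad(br); print(np.round(qb,1).tolist(),np.round(qs,1).tolist())
ob=lambda q:sorted(q.tolist(),key=lambda p:(p[1]>q[:,1].mean(),p[0]))
B=ob(qb);S=ob(qs)
VB=[(-32,-65,41),(32,-65,41),(-32,-85,41),(32,-85,41)]
def f(q):
    y=q[3]; VS=[(0,y+50,30),(0,y-50,30)]
    Sm=[np.mean(S[:2],0),np.mean(S[2:],0)]
    return np.concatenate([proj(i,pt(q[:3],v))[0]-p for v,p in zip(VB,B)]+[proj(i,pt(q[:3],v))[0]-p for v,p in zip(VS,Sm)])
r=least_squares(f,[*q0,-185]); print(np.round(r.x,4)); print(np.round(f(r.x),1))
E
```

```text
[ 286   76   74   25 1759]
[ 307  156   26   93 2124]
[[286.0, 76.0], [359.0, 76.0], [359.0, 100.0], [286.0, 100.0]] [[307.0, 156.0], [332.0, 156.0], [332.0, 248.0], [307.0, 248.0]]
[ 5.821509e+02  6.723800e+00 -2.005000e-01 -1.863564e+02]
[-0.5 -0.6  0.2  0.4 -0.1 -0.4 -1.   0.6  1.5 -0.4  0.1  0.5]
```

```bash
python3 - <<'E'
from h import *
from scipy.optimize import least_squares
d=np.load("w1.npz"); im=d["im"]; i=wcam(dict(ee_pos=d["p"],tool_rot=d["r"]))
g=cv2.GaussianBlur(cv2.cvtColor(im,cv2.COLOR_RGB2GRAY),(3,5),0).astype(float)
q1=np.array([582.15,6.72,-.2005]); 
pts={-9:[],9:[],32:[],-32:[]}
for x in pts:
  for y in list(range(-125,-95,3))+list(range(-250,-235,3))+list(range(-55,-26,3))+(list(range(-235,-125,3)) if abs(x)==32 else []):
    c=proj(i,pt(q1,(x,y,0)))[0]; r=int(round(c[1])); c0=int(round(c[0]))
    if not 1<=r<399: continue
    row=np.abs(np.diff(g[r,c0-7:c0+8])); k=row.argmax()
    if row[k]>6: pts[x].append((y,r,c0-7+k+.5,round(c[0],1)))
for x in pts: print(x,[(a,b,round(c-e,1)) for a,b,c,e in pts[x]])
E
```

```text
-9 [(-250, 247, np.float64(-4.2)), (-247, 245, np.float64(-4.2)), (-244, 243, np.float64(-4.2)), (-241, 240, np.float64(-4.2)), (-238, 238, np.float64(-4.2))]
9 [(-122, 137, np.float64(-0.1)), (-113, 128, np.float64(0.7)), (-110, 125, np.float64(0.6)), (-104, 119, np.float64(0.5)), (-101, 116, np.float64(0.4)), (-98, 113, np.float64(0.3)), (-250, 248, np.float64(3.5)), (-247, 245, np.float64(3.4)), (-244, 243, np.float64(3.4)), (-241, 241, np.float64(3.3)), (-238, 238, np.float64(3.3)), (-52, 65, np.float64(0.2)), (-49, 61, np.float64(2.1)), (-43, 54, np.float64(-0.1)), (-40, 51, np.float64(-0.1)), (-37, 48, np.float64(-0.2)), (-31, 41, np.float64(-0.4))]
32 [(-125, 140, np.float64(0.1)), (-122, 137, np.float64(0.9)), (-119, 134, np.float64(0.8)), (-116, 132, np.float64(0.7)), (-113, 129, np.float64(0.6)), (-110, 126, np.float64(0.4)), (-107, 123, np.float64(0.3)), (-104, 120, np.float64(0.1)), (-101, 117, np.float64(0.0)), (-98, 114, np.float64(-0.1)), (-250, 248, np.float64(0.9)), (-247, 245, np.float64(0.8)), (-244, 243, np.float64(0.7)), (-241, 241, np.float64(0.6)), (-238, 238, 
[... 1898 characters left out ...]
t64(0.9)), (-202, 209, np.float64(1.0)), (-199, 206, np.float64(1.0)), (-196, 204, np.float64(1.0)), (-193, 201, np.float64(1.1)), (-190, 198, np.float64(1.1)), (-187, 196, np.float64(1.2)), (-184, 193, np.float64(1.2)), (-181, 191, np.float64(1.2)), (-178, 188, np.float64(1.3)), (-175, 185, np.float64(0.3)), (-172, 183, np.float64(0.4)), (-169, 180, np.float64(1.4)), (-166, 177, np.float64(0.4)), (-163, 175, np.float64(0.5)), (-160, 172, np.float64(0.5)), (-157, 169, np.float64(0.6)), (-154, 167, np.float64(0.6)), (-151, 164, np.float64(0.6)), (-148, 161, np.float64(0.7)), (-145, 158, np.float64(0.7)), (-142, 156, np.float64(0.8)), (-139, 153, np.float64(0.8)), (-136, 150, np.float64(0.8))]
```

```bash
cat >> h.py <<'E'
q1=np.array([582.0,6.75,-0.194])
E
python3 -c "
from h import *
go(pt(q1,(0,-222,60)),grasp(q1));go(pt(q1,(0,-222,0)),grasp(q1))"
```

```text
shift [-57.5   2.4  91.4] turn [-0.     -0.0041  0.0072]
shift [-57.8   2.4 151.4] turn [-0.     -0.0041  0.0072]
```

```bash
python3 -m creep '[[-30,2.4,45,0,-0.004,0.007,60],[-57.6,2.4,75,0,-0.004,0.007,60],[-57.6,2.4,92,0,-0.004,0.007,60],[-57.6,2.4,105,0,-0.004,0.007,60],[-57.6,2.4,118,0,-0.004,0.007,60],[-57.6,2.4,130,0,-0.004,0.007,60],[-57.6,2.4,140,0,-0.004,0.007,60],[-57.7,2.4,147,0,-0.004,0.007,60],[-57.8,2.4,151,0,-0.004,0.007,60],[-57.8,2.4,151.4,0,-0.004,0.007,60],[-57.8,2.4,151.4,0,-0.004,0.007,60],[-57.8,2.4,151.4,0,-0.004,0.007,60]]' 25
python3 - <<'E'
from h import *
st(q1)
s=observe(); im=capture("wrist"); i=wcam(s); im=im[:,:,::-1].copy()
for v in [(x,y,30) for x in(-13,13) for y in(-136.4,-236.4)]+[(-32,-65,41),(32,-85,41)]:
    c=proj(i,pt(q1,v))[0]; cv2.circle(im,tuple(np.round(c).astype(int)),2,(0,255,0),-1)
cv2.imwrite("pics/w2.png",im)
E
```

```text
t: 3.6
ee_pos: [539.6, -210.6, 90.5]
tool_rot: [0.745, 0.614, 0.165, 0.2]
wrist_force: [0.4, 0.3, -0.0]
width: 0.602
gripper_force: 0.0
t 3.6 w 0.602 rail xyz [   0.5 -221.4    0.4] rot err [ 0.0007 -0.0005  0.0012] F [ 0.4  0.3 -0. ] q [-0.51  0.24  1.96  0.36  0.46 -0.6 ]
```

View pics/w2.png

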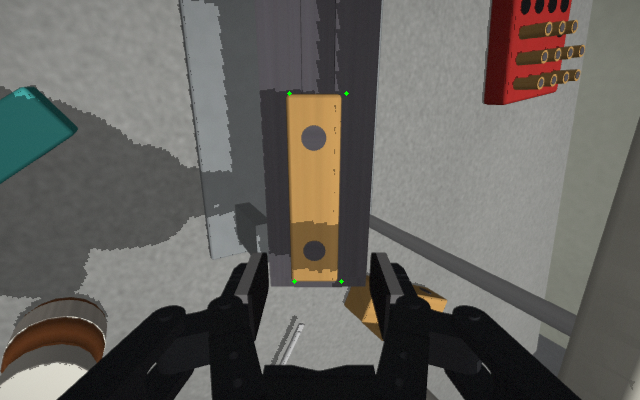

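The fingers straddle the stop: pads at columns 266 and 370, the block's rear end at about 317. I close with low force.

```bash
python3 -m creep '[[0,0,0,0,0,0,35],[0,0,0,0,0,0,20],[0,0,0,0,0,0,10],[0,0,0,0,0,0,0],[0,0,0,0,0,0,0],[0,0,0,0,0,0,0],[0,0,0,0,0,0,0],[0,0,0,0,0,0,0]]' 25
python3 -c "
from h import *
st(q1); s=observe(); o,M,u=rail(q1); print('Frail',M.T@s['wrist_force'],'T',M.T@s['torque'])"
```

```text
t: 4.32
ee_pos: [539.5, -210.5, 89.9]
tool_rot: [0.746, 0.614, 0.165, 0.2]
wrist_force: [-0.0, 0.1, 0.4]
width: 0.0
gripper_force: 0.0
t 4.32 w 0.0 rail xyz [ 1.000e-01 -2.214e+02 -1.000e-01] rot err [-0.0001 -0.0007  0.0011] F [-0.   0.1  0.4] q [-0.51  0.24  1.96  0.36  0.46 -0.6 ]
Frail [0.16177984 0.06508332 0.36517602] T [-0.02709715  0.24383356 -0.01210491]
```

```bash
python3 - <<'E'
from h import *
im=capture("wrist"); im2=capture("scene"); im3=capture("top")
a=im[60:360,170:470]; b=im2[140:290,240:390]
o=np.hstack([cv2.resize(a,(400,400)),cv2.resize(b,(400,400),interpolation=2)])
cv2.imwrite("pics/w3.png",o[:,:,::-1])
E
```

```text
(no output)
```

View pics/w3.png

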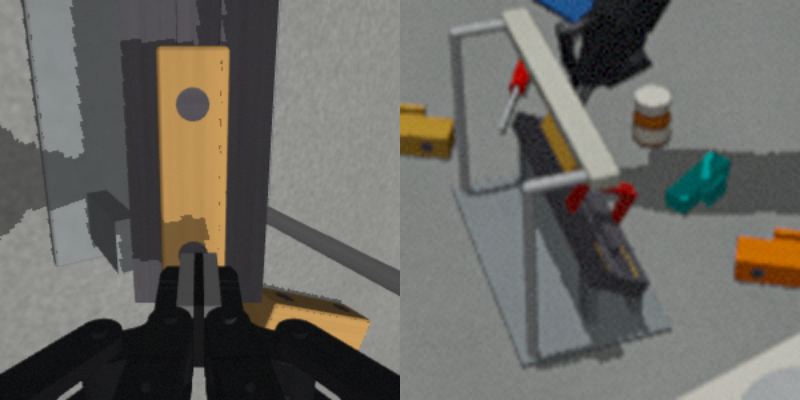

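The closed fingers appear above the stop, at row 250 where the calibration puts the TCP at about row 216–233. The apparent pad gap (102 px for 51 mm) puts the tips about 40 mm short of the reported TCP. I verify against the top camera before going deeper.

```bash
python3 -m creep '[[0,0,0,0,0,0,30],[0,0,0,0,0,0,50],[0,0,0,0,0,0,60],[0,0,0,0,0,0,60],[0,0,10,0,0,0,60],[0,0,15,0,0,0,60],[0,0,20,0,0,0,60],[0,0,20,0,0,0,60],[0,0,20,0,0,0,60]]' 25
python3 - <<'E'
from h import *
st(q1); s=observe(); i=wcam(s); im=capture("wrist")
o=im.copy()[:,:,::-1].copy()
# project where tips would be if they ended dz behind TCP (opening 60% => +-25.5 mm), near edge x=+11
r=R.from_quat(s["tool_rot"])
for dz,c in((0,(255,0,0)),(-20,(0,255,255)),(-40,(0,255,0)),(-60,(0,0,255))):
    for x in(-11,11):
        for y in(-25.5,25.5):
            p=proj(i,s["ee_pos"]+r.apply([x,y,dz]))[0]; cv2.circle(o,tuple(np.round(p).astype(int)),2,c,-1)
cv2.imwrite("pics/w4.png",cv2.resize(o[80:400,160:480],(600,600),interpolation=2))
E
```

```text
t: 5.22
ee_pos: [549.2, -212.3, 72.0]
tool_rot: [0.746, 0.614, 0.164, 0.199]
wrist_force: [-0.1, 0.0, 0.7]
width: 0.601
gripper_force: 0.0
t 5.22 w 0.601 rail xyz [  -0.3 -221.2  -20.6] rot err [-0.001 -0.001  0.001] F [-0.1  0.   0.7] q [-0.51  0.29  1.95  0.38  0.43 -0.62]
```

View pics/w4.png

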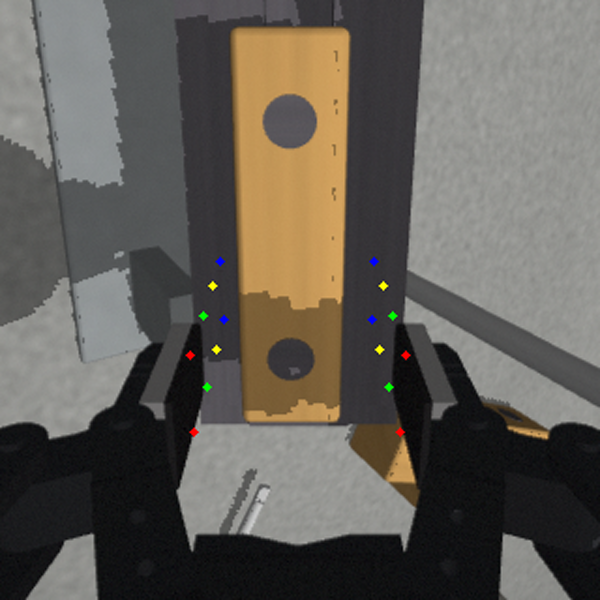

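The blue, yellow, green and red dots mark tips 0, 20, 40 and 60 mm behind the TCP. The real tips, at crop (200,325), fit about 45 mm. So I work with an effective tip 43–45 mm behind the reported TCP, and the stop centre (crop 291) is about 1.7 mm to the left.

```bash
python3 -m creep '[[0,-1.7,4,0,0,0,60],[0,-1.7,8,0,0,0,60],[0,-1.7,11,0,0,0,60],[0,-1.7,14,0,0,0,60],[0,-1.7,14,0,0,0,60]]' 25
python3 -c "
from h import *
st(q1)"
python3 -m creep '[[0,0,2,0,0,0,60],[0,0,4,0,0,0,60],[0,0,4,0,0,0,45],[0,0,4,0,0,0,35],[0,0,4,0,0,0,25],[0,0,4,0,0,0,20],[0,0,4,0,0,0,20],[0,0,4,0,0,0,20]]' 25
python3 -c "
from h import *
st(q1)
s=observe(); o,M,u=rail(q1); print('Frail',M.T@s['wrist_force'],'T',M.T@s['torque'])"
```

```text
t: 5.68
ee_pos: [554.8, -213.4, 59.1]
tool_rot: [0.746, 0.614, 0.164, 0.199]
wrist_force: [0.0, -0.2, -0.7]
width: 0.601
gripper_force: 0.0
t 5.68 w 0.601 rail xyz [  -1.9 -221.3  -34.7] rot err [-0.0006 -0.0009  0.001 ] F [ 0.  -0.2 -0.7] q [-0.5   0.33  1.94  0.4   0.4  -0.64]
t: 6.35
ee_pos: [556.6, -213.9, 56.3]
tool_rot: [0.746, 0.614, 0.165, 0.2]
wrist_force: [-2.7, -0.3, 1.7]
width: 0.303
gripper_force: 25.2
t 6.35 w 0.303 rail xyz [  -1.6 -221.4  -38. ] rot err [-0.     -0.0007  0.001 ] F [-2.7 -0.3  1.7] q [-0.5   0.33  1.94  0.4   0.4  -0.64]
Frail [-1.36962606 -0.81203793  2.74698822] T [0.03724993 0.51556394 0.06697835]
```

Gripped at 25.8 mm with low lateral force. Now I slide, checking forces.

```bash
python3 -m creep '[[3,0,0,0,0,0,20],[8,0,0,0,0,0,20],[14,0,0,0,0,0,20],[20,0,0,0,0,0,20],[26,0,0,0,0,0,20],[32,0,0,0,0,0,20],[38,0,0,0,0,0,20],[44,0,0,0,0,0,20],[50,0,0,0,0,0,20],[50,0,0,0,0,0,20]]' 30
python3 -c "
from h import *
st(q1)
s=observe(); o,M,u=rail(q1); print('Frail',M.T@s['wrist_force'],'T',M.T@s['torque'])"
```

```text
t: 7.18
ee_pos: [566.5, -163.4, 56.3]
tool_rot: [0.745, 0.615, 0.165, 0.2]
wrist_force: [-2.6, 4.0, 4.7]
width: 0.295
gripper_force: 30.0
t 7.18 w 0.295 rail xyz [  -1.6 -169.9  -38. ] rot err [-0.0001 -0.0015  0.002 ] F [-2.6  4.   4.7] q [-0.39  0.32  1.96  0.28  0.36 -0.44]
Frail [-0.51266805  3.47414755  5.73775064] T [ 0.58952746  0.39329034 -0.01841271]
```

```bash
python3 -m creep '[[3,0,-0.2,0,0,0,20],[8,0,-0.3,0,0,0,20],[14,0,-0.3,0,0,0,20],[20,0,-0.3,0,0,0,20],[26,0,-0.3,0,0,0,20],[32,0,-0.3,0,0,0,20],[38,0,-0.3,0,0,0,20],[44,0,-0.3,0,0,0,20],[50,0,-0.3,0,0,0,20],[56,0,-0.3,0,0,0,20],[61,0,-0.3,0,0,0,20],[64,0,-0.3,0,0,0,20],[64,0,-0.3,0,0,0,20]]' 30
python3 -c "
from h import *
st(q1)
s=observe(); o,M,u=rail(q1); print('Frail',M.T@s['wrist_force'],'T',M.T@s['torque'])
im=capture('wrist'); i=wcam(s); im=im[:,:,::-1].copy()
for v in [(x,y,41) for x in(-32,32) for y in(-65,-85)]+[(-13,-21,30),(13,-21,30)]:
    c=proj(i,pt(q1,v))[0]; cv2.circle(im,tuple(np.round(c).astype(int)),2,(0,255,0),-1)
cv2.imwrite('pics/w5.png',im)"
```

```text
t: 8.27
ee_pos: [578.4, -101.3, 56.3]
tool_rot: [0.745, 0.614, 0.165, 0.2]
wrist_force: [0.5, 0.3, -2.2]
width: 0.299
gripper_force: 29.5
t 8.27 w 0.299 rail xyz [  -1.9 -106.7  -37.9] rot err [-0.0004 -0.0011  0.0014] F [ 0.5  0.3 -2.2] q [-0.25  0.31  1.97  0.09  0.34 -0.13]
Frail [-0.71692865  0.33804102 -2.08197952] T [ 0.01990822  0.28959467 -0.00053018]
```

View pics/w5.png

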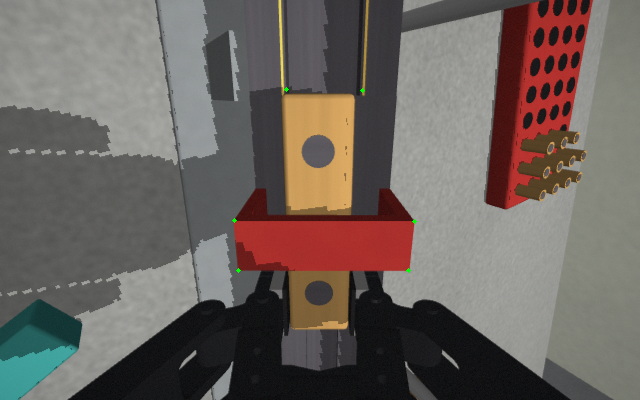

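The bridge corners match the model within about 2 px. The stop is through the bridge, with its front at row 95 just short of the yellow lines. I release, hop over the bridge and regrip at rail y −45.

```bash
python3 -m creep '[[0,0,0,0,0,0,45],[0,0,0,0,0,0,60],[0,0,0,0,0,0,60],[0,0,-15,0,0,0,60],[0,0,-40,0,0,0,60],[0,0,-66,0,0,0,60],[0,0,-66,0,0,0,60],[30,0,-66,0,0,0,60],[62,0,-66,0,0,0,60],[62,0,-66,0,0,0,60],[62,0,-45,0,0,0,60],[62,0,-28,0,0,0,60],[62,0,-15,0,0,0,60],[62,0,-6,0,0,0,60],[62,0,-1,0,0,0,60],[62,0,0,0,0,0,60],[62,0,0,0,0,0,60]]' 30
python3 -c "
from h import *
st(q1)"
python3 -m creep '[[0,0,0,0,0,0,45],[0,0,0,0,0,0,35],[0,0,0,0,0,0,25],[0,0,0,0,0,0,20],[0,0,0,0,0,0,20],[0,0,0,0,0,0,20]]' 30
python3 -c "
from h import *
st(q1)
s=observe(); o,M,u=rail(q1); print('Frail',M.T@s['wrist_force'],'T',M.T@s['torque'])
im=capture('wrist'); i=wcam(s); np.savez('w6.npz',im=im,p=s['ee_pos'],r=s['tool_rot']); im=im[:,:,::-1].copy()
h=cv2.cvtColor(im,cv2.COLOR_BGR2HSV); br=(h[...,0]>10)&(h[...,0]<28)&(h[...,1]>90)&(h[...,2]>90)
br[:,:290]=0;br[:,350:]=0
rr=np.nonzero(br.sum(1)>25)[0]; print(rr[:3],rr[-3:], 'front row for y:',[(y,np.round(proj(i,pt(q1,(0,y,30)))[0],1)) for y in(-28,-24,-20,-16)])"
```

```text
t: 9.73
ee_pos: [590.2, -41.2, 56.5]
tool_rot: [0.746, 0.614, 0.164, 0.2]
wrist_force: [0.0, 0.3, 0.1]
width: 0.599
gripper_force: 0.0
t 9.73 w 0.599 rail xyz [ -1.8 -45.5 -37.7] rot err [-0.0002 -0.0006  0.0009] F [0.  0.3 0.1] q [-0.11  0.32  1.95 -0.12  0.35  0.18]
t: 10.23
ee_pos: [590.3, -41.1, 57.2]
tool_rot: [0.746, 0.614, 0.165, 0.2]
wrist_force: [-5.5, 0.7, 6.9]
width: 0.3
gripper_force: 29.3
t 10.23 w 0.3 rail xyz [ -1.4 -45.3 -37.1] rot err [ 0.0007 -0.0007  0.0009] F [-5.5  0.7  6.9] q [-0.11  0.32  1.95 -0.12  0.35  0.18]
Frail [-1.33944123 -0.40333762  8.70544039] T [-0.1283433   0.53614367 -0.07810107]
[252 253 254] [343 344 345] front row for y: [(-28, array([321.7, 264.3])), (-24, array([321.8, 255.7])), (-20, array([321.8, 246.9])), (-16, array([321.9, 238. ]))]
```

```bash
python3 -m creep '[[3,0,-0.3,0,0,0,20],[8,0,-0.3,0,0,0,20],[14,0,-0.3,0,0,0,20],[20,0,-0.3,0,0,0,20],[26,0,-0.3,0,0,0,20],[32,0,-0.3,0,0,0,20],[38,0,-0.3,0,0,0,20],[44,0,-0.3,0,0,0,20],[50,0,-0.3,0,0,0,20],[56,0,-0.3,0,0,0,20],[62,0,-0.3,0,0,0,20],[67,0,-0.3,0,0,0,20],[70,0,-0.3,0,0,0,20],[70,0,-0.3,0,0,0,20],[70,0,-0.3,0,0,0,20]]' 30
cat > f.py <<'E'
from h import *
st(q1)
s=observe(); o,M,u=rail(q1); print('Frail',M.T@s['wrist_force'],'T',M.T@s['torque'])
E
python3 f.py
python3 -m creep '[[0.7,0,0,0,0,0,20],[1.4,0,0,0,0,0,20],[2,0,0,0,0,0,20],[2,0,0,0,0,0,20]]'
python3 f.py
python3 -m creep '[[0.5,0,0,0,0,0,20],[1,0,0,0,0,0,20],[1.5,0,0,0,0,0,20],[1.5,0,0,0,0,0,20]]'
python3 f.py
```

```text
t: 11.53
ee_pos: [603.6, 28.1, 56.9]
tool_rot: [0.745, 0.614, 0.165, 0.2]
wrist_force: [-3.0, 3.2, 3.6]
width: 0.297
gripper_force: 30.1
t 11.53 w 0.297 rail xyz [ -1.8  25.2 -37.2] rot err [ 0.0004 -0.0014  0.0013] F [-3.   3.2  3.6] q [ 0.04  0.35  1.91 -0.31  0.39  0.49]
Frail [-1.26157911  2.5665722   4.85416113] T [ 0.23962897  0.47541157 -0.0781162 ]
t: 11.87
ee_pos: [603.8, 29.4, 56.7]
tool_rot: [0.746, 0.614, 0.164, 0.2]
wrist_force: [-3.0, -1.8, 2.1]
width: 0.299
gripper_force: 29.6
t 11.87 w 0.299 rail xyz [ -1.9  26.4 -37.4] rot err [-0.0002 -0.0004  0.0008] F [-3.  -1.8  2.1] q [ 0.04  0.35  1.91 -0.31  0.39  0.5 ]
Frail [-1.26502093 -2.33865406  3.09924831] T [-0.63292146  0.35246374  0.0123808 ]
t: 12.2
ee_pos: [604.2, 31.1, 56.7]
tool_rot: [0.746, 0.614, 0.165, 0.2]
wrist_force: [-2.9, -1.3, 1.3]
width: 0.299
gripper_force: 29.6
t 12.2 w 0.299 rail xyz [ -1.9  28.2 -37.4] rot err [-0.0001 -0.0007  0.0011] F [-2.9 -1.3  1.3] q [ 0.05  0.35  1.9  -0.32  0.39  0.5 ]
Frail [-1.58035551 -1.8361824   2.37071217] T [-0.58401226  0.39883771 -0.03005994]
```

```bash

python3 -m creep '[[0.5,0,0,0,0,0,20],[1,0,0,0,0,0,20],[1.5,0,0,0,0,0,20],[1.5,0,0,0,0,0,20]]'
python3 f.py
python3 -m creep '[[0.5,0,0,0,0,0,20],[1,0,0,0,0,0,20],[1.5,0,0,0,0,0,20],[1.5,0,0,0,0,0,20]]'
python3 f.py
python3 - <<'E'
from h import *
s=observe(); i=wcam(s); capture("wrist")
im=capture("wrist"); im=im[:,:,::-1].copy()
for v in [(x,y,0) for x in(-16,16) for y in(-23,23)]+[(x,y,30) for x in(-13,13) for y in(50,-50)]:
    c=proj(i,pt(q1,v))[0]; cv2.circle(im,tuple(np.round(c).astype(int)),2,(0,255,0),-1)
cv2.imwrite("pics/w7.png",im)
E
```

```text
t: 12.53
ee_pos: [604.5, 32.7, 56.7]
tool_rot: [0.746, 0.614, 0.165, 0.2]
wrist_force: [-2.7, -1.5, 1.9]
width: 0.302
gripper_force: 29.6
t 12.53 w 0.302 rail xyz [ -1.8  29.8 -37.4] rot err [ 0.     -0.0008  0.0011] F [-2.7 -1.5  1.9] q [ 0.05  0.36  1.9  -0.32  0.39  0.51]
Frail [-1.11734384 -1.95392128  2.7879206 ] T [-0.46306104  0.46265319 -0.0244009 ]
t: 12.87
ee_pos: [604.7, 33.6, 56.6]
tool_rot: [0.746, 0.614, 0.164, 0.2]
wrist_force: [-3.7, -6.5, 1.4]
width: 0.304
gripper_force: 29.4
t 12.87 w 0.304 rail xyz [ -1.9  30.7 -37.4] rot err [-0.0004  0.      0.001 ] F [-3.7 -6.5  1.4] q [ 0.05  0.36  1.9  -0.33  0.39  0.52]
Frail [-1.35755985 -7.04030202  2.37787882] T [-1.16824855  0.33878484 -0.00457761]
```

View pics/w7.png

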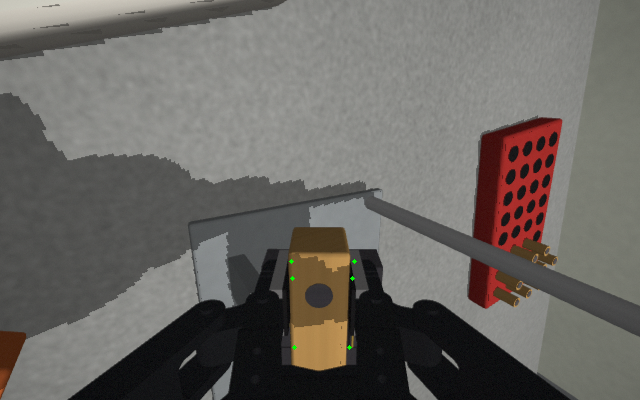

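Contact with the end wall (−7 N) puts the stop at y +3. I back off about 3 mm, then lift along the face normal.

```bash

python3 -m creep '[[-1,0,0,0,0,0,20],[-2.2,0,0,0,0,0,20],[-3.4,0,0,0,0,0,20],[-3.4,0,0,0,0,0,20],[-3.4,0,0,0,0,0,20],[-3.4,0,-1,0,0,0,20],[-3.4,0,-2,0,0,0,20],[-3.4,0,-3,0,0,0,20],[-3.4,0,-4,0,0,0,20],[-3.4,0,-4,0,0,0,20]]' 45
python3 f.py
python3 -m creep '[[0,0,-1.5,0,0,0,20],[0,0,-3,0,0,0,20],[0,0,-5,0,0,0,20],[0,0,-7,0,0,0,20],[0,0,-10,0,0,0,20],[0,0,-14,0,0,0,20],[0,0,-18,0,0,0,20],[0,0,-18,0,0,0,20]]'
python3 f.py
```

```text
t: 13.8
ee_pos: [602.0, 31.1, 60.2]
tool_rot: [0.746, 0.614, 0.164, 0.2]
wrist_force: [0.5, -0.6, -2.3]
width: 0.295
gripper_force: 48.8
t 13.8 w 0.295 rail xyz [ -2.   27.7 -33.2] rot err [-0.0002 -0.0006  0.001 ] F [ 0.5 -0.6 -2.3] q [ 0.05  0.34  1.91 -0.31  0.39  0.5 ]
Frail [-0.67328654 -0.46919624 -2.3142959 ] T [ 0.05920659  0.35557338 -0.02225867]
t: 14.47
ee_pos: [593.3, 32.9, 76.7]
tool_rot: [0.745, 0.614, 0.165, 0.2]
wrist_force: [1.1, 0.2, -1.7]
width: 0.297
gripper_force: 48.8
t 14.47 w 0.297 rail xyz [ -1.4  27.8 -14.5] rot err [ 0.0009 -0.0009  0.001 ] F [ 1.1  0.2 -1.7] q [ 0.05  0.3   1.92 -0.3   0.42  0.49]
Frail [ 0.03426783  0.4262826  -1.98255099] T [5.94362555e-02 4.03752458e-01 1.33575909e-04]
```

The stop is clear of the slot (about 2 N of weight felt). I lift higher, then hover before the pan, levelled, with the pan in wrist view.

```bash
cat >> h.py <<'E'
def down(p):
    o,M,u=rail(p); Y=M[:,1]; z=np.array([0,0,-1.]); return R.from_matrix(np.c_[Y,np.cross(z,Y),z])
E
python3 -c "
from h import *
s=observe(); r=R.from_quat(s['tool_rot']); T=s['ee_pos']+r.apply([0,0,-110]); print(T)
go(T+[0,150,20]); go([515,190,190],down(q1))"
```

```text
[539.21804354  43.43035718 171.91317215]
shift [ 147.2  -14.9 -141.7] turn [0. 0. 0.]
shift [ 139.2  -35.8 -151.6] turn [ 0.5245 -0.0007  0.0012]
```

```bash

python3 -m creep '[[0,0,-20,0,0,0,20],[0,0,-45,0,0,0,20],[0,0,-75,0,0,0,20],[0,0,-105,0,0,0,20],[10,0,-125,0,0,0,20],[40,-8,-138,0,0,0,20],[75,-12,-142,0,0,0,20],[110,-15,-142,0,0,0,20],[135,-22,-145,0.1,0,0,20],[139,-30,-150,0.2,0,0,20],[139.2,-35.8,-151.6,0.3,0,0,20],[139.2,-35.8,-151.6,0.4,0,0,20],[139.2,-35.8,-151.6,0.48,0,0,20],[139.2,-35.8,-151.6,0.5245,0,0.001,20],[139.2,-35.8,-151.6,0.5245,0,0.001,20],[139.2,-35.8,-151.6,0.5245,0,0.001,20],[139.2,-35.8,-151.6,0.5245,0,0.001,20]]'
python3 - <<'E'
from h import *
s=observe(); i=wcam(s); print(s["ee_pos"],s["width"],np.round(R.from_quat(s["tool_rot"]).as_matrix(),4).tolist(),s["joint_positions"])
im=capture("wrist"); np.savez("w8.npz",im=im,p=s["ee_pos"],r=s["tool_rot"])
d=trace("pan","wrist"); print([(x["box"],x["conf"]) for x in d])
o=im[:,:,::-1].copy()
a=np.linspace(0,2*np.pi,60)
c0=np.array([529,258.5,70])
for t in a:
    p=proj(i,c0+65*np.array([np.cos(t),np.sin(t),0]))[0]; cv2.circle(o,tuple(np.round(p).astype(int)),1,(0,255,0),-1)
if d:
    m=d[0]["mask"]; cs,_=cv2.findContours(m.astype(np.uint8),0,1); cv2.drawContours(o,cs,-1,(0,0,255),1)
cv2.imwrite("pics/w8.png",o)
E
```

```text
t: 15.88
ee_pos: [514.9, 189.9, 189.1]
tool_rot: [0.772, 0.636, 0.0, 0.0]
wrist_force: [0.2, 0.1, -2.4]
width: 0.294
gripper_force: 48.7
[514.88324418 189.93023523 189.08614352] 0.2940570731200777 [[0.1923, 0.9813, 0.0006], [0.9813, -0.1923, 0.0], [0.0001, 0.0006, -1.0]] [ 2.86725468e-01  2.99043381e-01  1.52848073e+00 -1.42831706e-04
  1.31351448e+00  4.80230621e-01]
[([263.9, 121.2, 342.5, 242.3], 0.84)]
```

View pics/w8.png

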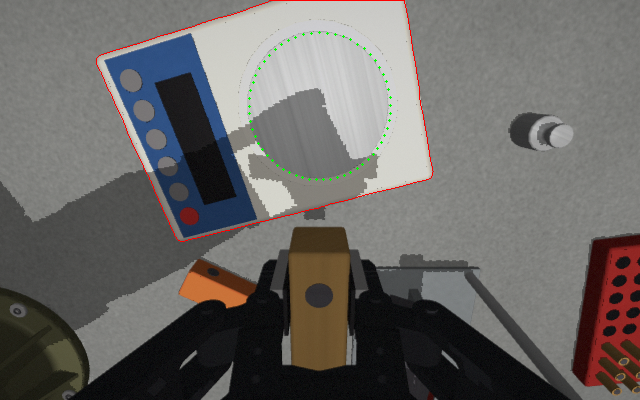

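The green circle (model pan centre 529, 258.5) lies on the real pan at (320,105), and the stop's front edge at row 252 confirms the in-hand offset. Now I compute the placing move.

```bash
python3 -c "
from h import *
go([534.3,285.7,100],down(q1)); go([534.3,285.7,52],down(q1))"
```

```text
shift [97.6  0.8 89.4] turn [ 0.0004 -0.0004  0.0008]
shift [ 97.6   0.8 137.4] turn [ 0.0004 -0.0004  0.0008]
```

```bash

python3 -m creep '[[15,0.2,0,0,0,0,20],[40,0.4,5,0,0,0,20],[70,0.8,20,0,0,0,20],[90,0.8,45,0,0,0,20],[97.6,0.8,70,0,0,0,20],[97.6,0.8,95,0,0,0,20],[97.6,0.8,110,0,0,0,20],[97.6,0.8,121,0,0,0,20],[97.6,0.8,129,0,0,0,20],[97.6,0.8,134,0,0,0,20],[97.6,0.8,137,0,0,0,20],[97.6,0.8,137,0,0,0,20],[97.6,0.8,137,0,0,0,20]]'
python3 -m creep '[[0,0,0.7,0,0,0,20],[0,0,1.4,0,0,0,20],[0,0,2.2,0,0,0,20],[0,0,3,0,0,0,20],[0,0,3,0,0,0,20]]'
python3 -m creep '[[0,0,0.5,0,0,0,20],[0,0,1,0,0,0,20],[0,0,1,0,0,0,20]]'
python3 -m creep '[[0,0,0.5,0,0,0,20],[0,0,1,0,0,0,20],[0,0,1,0,0,0,20]]'
```

```text
t: 17.07
ee_pos: [535.0, 285.7, 53.0]
tool_rot: [0.772, 0.635, 0.0, -0.0]
wrist_force: [0.2, -0.8, -2.3]
width: 0.296
gripper_force: 48.8
t: 17.48
ee_pos: [534.6, 285.5, 49.1]
tool_rot: [0.772, 0.635, -0.0, -0.0]
wrist_force: [0.6, -0.2, -2.1]
width: 0.295
gripper_force: 48.8
t: 17.73
ee_pos: [534.6, 285.5, 48.1]
tool_rot: [0.772, 0.635, -0.0, -0.0]
wrist_force: [0.1, -0.1, -2.7]
width: 0.296
gripper_force: 48.8
t: 17.98
ee_pos: [534.5, 285.5, 47.1]
tool_rot: [0.772, 0.635, -0.0, -0.0]
wrist_force: [-0.6, 0.7, -2.0]
width: 0.293
gripper_force: 48.8
```

```bash

for k in 1 2 3; do python3 -m creep '[[0,0,0.3,0,0,0,20],[0,0,0.5,0,0,0,20],[0,0,0.5,0,0,0,20]]' | egrep 'ee_pos|wrist'; done
```

```text
ee_pos: [534.6, 285.6, 46.9]
wrist_force: [-0.7, -0.8, 1.5]
ee_pos: [534.7, 285.6, 46.9]
wrist_force: [-2.5, -1.2, 5.8]
ee_pos: [534.7, 285.7, 46.8]
wrist_force: [-6.4, -2.1, 10.9]
```

Contact at 46.9 mm, as predicted. I ease off and release.

```bash

python3 -m creep '[[0,0,-0.5,0,0,0,20],[0,0,-0.9,0,0,0,20],[0,0,-0.9,0,0,0,20]]' 20
python3 -m creep '[[0,0,0,0,0,0,32],[0,0,0,0,0,0,36],[0,0,0,0,0,0,42],[0,0,0,0,0,0,50],[0,0,0,0,0,0,60],[0,0,0,0,0,0,60],[0,0,0,0,0,0,60]]'
python3 -m creep '[[0,0,-4,0,0,0,60],[0,0,-10,0,0,0,60],[0,0,-20,0,0,0,60],[0,0,-35,0,0,0,60],[0,0,-55,0,0,0,60],[0,0,-80,0,0,0,60],[0,0,-105,0,0,0,60],[-30,0,-120,0,0,0,60],[-60,0,-120,0,0,0,60],[-90,0,-120,0,0,0,60],[-90,0,-120,0,0,0,60],[-90,0,-120,0,0,0,60]]'
python3 - <<'E'
from h import *
s=observe(); i=wcam(s); im=capture("wrist")
h=cv2.cvtColor(im,cv2.COLOR_RGB2HSV); br=((h[...,0]>10)&(h[...,0]<28)&(h[...,1]>90)&(h[...,2]>60)).astype(np.uint8)
print([(np.round(d["box"]).tolist(),round(d["conf"],2)) for d in find_in("stop","wrist")])
Y=rail(q1)[1][:,1]; c=np.array([529,258.5,84]); n=np.cross(Y,[0,0,1])
P=[c+a*50*Y+b*13*n+[0,0,z] for a in(-1,1) for b in(-1,1) for z in(0,30)]
p=proj(i,P); print("expected box",p.min(0),p.max(0),(p.min(0)+p.max(0))/2,np.ptp(p,axis=0))
pan=trace("pan","wrist"); print([(np.round(d["box"]).tolist(),round(d["conf"],2)) for d in pan])
E
```

```text
t: 18.98
ee_pos: [534.7, 285.6, 46.9]
tool_rot: [0.772, 0.635, 0.0, -0.0]
wrist_force: [-2.4, -0.3, 4.3]
width: 0.292
gripper_force: 49.5
t: 19.57
ee_pos: [534.6, 285.6, 46.6]
tool_rot: [0.772, 0.635, -0.0, -0.0]
wrist_force: [-0.5, 0.3, -0.4]
width: 0.601
gripper_force: 0.0
t: 20.57
ee_pos: [517.6, 196.3, 168.0]
tool_rot: [0.773, 0.635, 0.001, -0.0]
wrist_force: [-0.0, 0.3, -0.0]
width: 0.602
gripper_force: 0.0
[([230.0, 311.0, 112.0, 80.0], 0.92), ([320.0, 120.0, 34.0, 144.0], 0.64)]
expected box [298.43284631  49.94004325] [336.51067867 190.41905915] [317.47176249 120.1795512 ] [ 38.07783236 140.4790159 ]
[([258.0, 130.0, 364.0, 261.0], 0.64)]
```

```bash
python3 -m creep '[[0,0,0,0,0,0,60],[0,0,0,0,0,0,60],[0,0,0,0,0,0,60]]' | head -1; python3 -c "
from rig import *
print(close_job())"
```

```text
t: 20.97
the job is handed in; nothing more can be done
None
```

The brass stop was slid under the bridge, lifted out at the open end and set on its foot within about 2 mm of the pan's middle (last wrist-camera check), then released; the job was handed in at about 21 s, with no verdict returned.

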